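# Clear the drip channel and snap the pick into its cap

## Task

Take the cleaning pick out of its wooden stand and, with its point down in the channel of the steel drip plate, draw it slowly (about 3 cm a second) along the whole channel from the left end to the right end as the robot sees it. Then push the pick, upright and point down, into its protective cap that stands mouth-up on the round foot, pressing on past the click until the pick's collar is fully home on the cap's rim. Finish like that, still gripping the pick and pressing it down firmly (about 10 N), with everything else on the counter left where it is.

Things in the scene. Friction and masses are not known exactly. Their poses are not given: they have to be found in the camera images.
- pick: Cleaning pick, 128 mm long, 70 g, upright. Origin: the point of its tip; z up its axis. From the tip up: steel needle 4 mm thick to 16 mm; 8 mm shaft from 22; snap bead 15 mm thick at 35 to 36.5 (tapered from 27, back to 8 mm at 40); flat round collar 28 mm wide at 56 to 60; dark wooden handle, square 20 x 20 mm, flats facing its x and y, 60 to 128 mm: grip it there, e.g. at 100.
- pick_stand: Fixed wooden block 70 x 70 x 60 mm with an upright 19 mm hole through its centre, in which the pick hangs by its collar (tip 4 mm above the counter); lift the pick 60 mm straight up to free it. Origin: centre of its underside, on the counter. It and the cap's foot may stand on either side of the drip plate.
- drip_plate: Fixed flat steel drip plate, 110 (x) x 180 (y) x 22 mm high. Origin: centre of its underside, on the counter. One straight open channel runs along its y axis in the middle of its top: 9 mm wide, 134 mm long (y -67 to +67 mm, x = 0), ends closed, 7 mm deep (floor 15 mm above the counter). Its +y end is always the left end as the robot sees it.
- cap_stand: Fixed round steel foot 76 mm wide, 12 mm high, carrying the pick's cap, mouth up: black tube 30 mm wide, 18 mm bore, rim 72 mm above the counter. Origin: centre of its underside. Four sprung catches 13.5 mm below the rim leave 10 mm: force the bead through (6 to 10 N, tip 29 to 24 mm above the counter); they click in behind it, the push falls; home (collar on rim) has the tip at 16 mm.
- cap_rim (a point): Centre of the cap's mouth, at the height of its rim, 72 mm above the counter; z up.
- carafe: a bystander: empty glass carafe, 112 mm wide, 135 mm high. Origin: centre of its underside.
- funnel: a bystander: stainless dosing funnel, 84 mm wide, 34 mm high. Origin: centre of its underside.
- cups: a bystander: stack of yellow plastic cups, 75 mm wide, 94 mm high. Origin: centre of its underside.
- lid: a bystander: flat orange silicone lid with a small knob, 94 mm wide, 23 mm high. Origin: centre of its underside.
- tamper: a bystander: steel tamper, 58 mm wide, 80 mm high. Origin: centre of its underside.
- espresso_cup: a bystander: white espresso cup with a handle at its +y, 64 mm wide, 55 mm high. Origin: centre of its underside.
- bean_jar: a bystander: closed amber jar with a steel cap, 64 mm wide, 90 mm high. Origin: centre of its underside.
Things that resemble listed ones, but are neither listed nor needed, are in the scene too. What is shaped like the cap_stand but turquoise is not meant.

How it is judged:
On the way, in this order (a step that is already met when the one before it is completed fails the run):
1. the pick's tip is down in the channel, at its left end (53 to 70 mm along the plate's y) (z of pick in the frame of drip_plate between 0.012 and 0.019 m and x of pick in the frame of drip_plate between -0.006 and 0.006 m and y of pick in the frame of drip_plate between 0.053 and 0.07 m), for 0.1 s.
2. the pick's tip is down in the channel, at its left half (20 to 53 mm along the plate's y) (z of pick in the frame of drip_plate between 0.012 and 0.019 m and x of pick in the frame of drip_plate between -0.006 and 0.006 m and y of pick in the frame of drip_plate between 0.02 and 0.053 m), for 0.1 s.
3. the pick's tip is down in the channel, at its middle (-20 to 20 mm along the plate's y) (z of pick in the frame of drip_plate between 0.012 and 0.019 m and x of pick in the frame of drip_plate between -0.006 and 0.006 m and y of pick in the frame of drip_plate between -0.02 and 0.02 m), for 0.1 s.
4. the pick's tip is down in the channel, at its right half (-53 to -20 mm along the plate's y) (z of pick in the frame of drip_plate between 0.012 and 0.019 m and x of pick in the frame of drip_plate between -0.006 and 0.006 m and y of pick in the frame of drip_plate between -0.053 and -0.02 m), for 0.1 s.
5. the pick's tip is down in the channel, at its right end (-70 to -53 mm along the plate's y) (z of pick in the frame of drip_plate between 0.012 and 0.019 m and x of pick in the frame of drip_plate between -0.006 and 0.006 m and y of pick in the frame of drip_plate between -0.07 and -0.053 m), for 0.1 s.
At the end, for the whole second after the job is handed in: The pick stands upright (within 0.1 rad) in the cap, its tip at least 54.5 mm below the rim (collar home within 1.5 mm, past the click) and within 4 mm of the cap's axis, at rest, pressed against the cap with more than 4 N and still gripped by the fingers (more than 5 N), through the last second (horizontal distance between pick and cap_rim below 0.004 m and z of pick in the frame of cap_rim below -0.0545 m and angle between pick's own z axis and vertical below 0.1 rad and contact force between pick and cap_stand above 4 N and contact force between the fingers and pick above 5 N and linear speed of pick below 0.02 m/s); the arm keeps its last pose, push and grip.
It fails at once if the pick hurries (over 0.08 m/s) while its tip is down in the channel (z of pick in the frame of drip_plate between 0.012 and 0.019 m and x of pick in the frame of drip_plate between -0.006 and 0.006 m and y of pick in the frame of drip_plate between -0.067 and 0.067 m and linear speed of pick above 0.08 m/s).
It fails at once if a bystander is pushed more than 25 mm or tipped over (distance of any of carafe, funnel, cups, lid, tamper, espresso_cup, bean_jar from where it was at the start of the episode above 0.025 m or angle between any of carafe, funnel, cups, lid, tamper, espresso_cup, bean_jar's own z axis and vertical above 0.5 rad).
It also fails if it takes over 64 s, if anything falls off the work surface, if the arm or the gripper's body presses on something with over 40 N, if the wrist force passes 120 N, or if a joint passes its speed limit or range.

## Robot

A 7-joint arm with a two-finger parallel gripper is mounted at the origin on the work surface. World frame = base frame: x ahead of the robot, y to its left, z up, the work surface at z = 0. Lengths are in m, angles in rad, forces in N, time in s.
With the tool pointing down it reaches from about 0.425 to 0.925 m from the base axis. Payload 6.8 kg.
Tool frame: the origin (TCP) lies midway between the tips of the shut fingers; the grasp point (between the pads) lies 19 mm behind it; z points along the fingers, y is the line along which they close (so a half turn about z gives the same grasp; the last joint's range is limited). The gripper opens to 85 mm and grips with 20 to 120 N. Pads are 22 mm wide; open, the fingers measure 114 mm over their backs; the gripper's body (76 mm by 85 mm) begins 54 mm behind the grasp point. The pads swing forward as they close: fully open they stand 13 mm farther back than shut.
Start: joints at [1.091, 0.477, 0.022, 1.555, -0.011, 1.109, -0.083], TCP at [0.245, -0.629, 0.231] pointing down, gripper open.
Joint ranges: [-2.96, 2.96], [-0.34, 2.1], [-1.41, 1.46], [0.24, 2.44], [-1.37, 4.51], [0.17, 1.92], [-2.96, 2.96]. Speed limits (rad/s): [2.39, 2.39, 3.14, 3.14, 3.14, 3.14, 3.14].

## Interface

Orientations are given as a rotation vector (axis times angle).
In Python, from bench import status, vision, r gives the robot as it stands. The module is installed in compiled form; this text tells all that it offers.
- The arm moves only by the shell command python3 -m handwheel 'ROWS' [OPENING] [FORCE]. ROWS is JSON, a list of rows, each an object with "dp": the shift along the tool's x, y, z in m, a list of three; "delta_rot": the turn, a rotation vector about the tool's x, y, z in rad, a list of three. In form: [{"dp": [x, y, z], "delta_rot": [rx, ry, rz]}, ...]. A call has 1 to 12 rows; each row is the pose to reach, as a shift and turn from the pose commanded when the call began, along the tool's axes at that moment; what a row does not reach only later rows make up. A row lasts 1/8 s, in which the tool goes at most 62.5 mm and 10.7 degrees, less where a joint would pass 70% of its speed; a pose out of reach is approached as far as the arm can. A call with a gripper value outside its range is refused whole. OPENING is the opening, from 0 (shut) to 1 (fully open), set as the call begins (- or left out, the last holds). The fingers move at their own pace and stop on an object; FORCE is the grip in N (left out, the last holds). Time passes only in rows, so rows that repeat a pose let the fingers close. It gives the time, the measured TCP pose, the force, the opening and the grip force at its end, in the units of the state.
- status.get_obs(): the state, without advancing time (a new reading comes with each control period).
- vision.grab_frame(name): name is "scene" or "side" or "wrist"; returns a dict with "img" (400x640x3 uint8, blue, green, red), "fovy" (degrees; the focal length in pixels is half the picture's height over the tangent of half this angle, whatever the lens; pixels are square), "cx", "cy" (the principal point, pixels), "world_from_camera" (4x4, takes a point from camera to world coordinates). Camera axes: x right, y up, looking along -z (the intrinsics and any distortion apply to the point x, -y, -z); pixel columns grow to the right and rows downward; lengths in m; the calibration is good to about 2 mm. The wrist camera is an equidistant fisheye: a pixel r from the principal point sees the ray r / f radians off the axis. A picture is of the moment at which its call begins. There is no depth.
- r.hand_in(): hands the job in; it is judged then, once.
The state is a dict: "clock": time; "joints": joint angles; "qvel": joint speeds; "tau": joint torques, N m; "tcp_pos": TCP position; "orientation": TCP orientation; "contact_force": force on the tool from outside, world axes, zero at the start; "moment": the same for the moment, N m; "grip_width": finger opening in m; "gripper_force": force on a finger pad.
Only numpy, scipy, OpenCV 4.12 (cv2) and the standard library are available. Lean on these libraries where they do the work, as an engineer would, in place of code of your own. Each camera call takes 0.05 s, during which the arm holds its last target. There are 200 camera calls.

## Working session

There is one attempt and no reset: what is moved stays moved. The work goes in short steps, Python scripts to look and compute and a shell command to move; the robot and the scene stay as the last step left them, time stands still between calls to the robot, and variables do not carry over. Pictures are saved under pics/ and viewed, at most 11 in all, crops included, and the job is handed in when it is done.

```bash
mkdir -p pics; python3 - <<'E'
from bench import status, vision, r
import cv2,numpy as np
o=status.get_obs(); print({k:np.round(v,3) for k,v in o.items()})
for n in ["scene","side","wrist"]:
    f=vision.grab_frame(n); cv2.imwrite(f"pics/{n}0.png",f["img"]); np.savez(f"pics/{n}0.npz",**f)
    print(n,f["fovy"],f["cx"],f["cy"],np.round(f["world_from_camera"],3).tolist(),[k for k in f])
E
```

```text
{'clock': np.float64(0.0), 'joints': array([ 1.091,  0.478,  0.022,  1.556, -0.012,  1.109, -0.083]), 'qvel': array([ 0.   ,  0.   ,  0.   , -0.   ,  0.002,  0.   , -0.001]), 'tau': array([ 1.0000e-03, -5.9646e+01,  1.6080e+00, -2.8119e+01,  1.3000e-02,
        9.0000e-03,  0.0000e+00]), 'tcp_pos': array([ 0.245, -0.628,  0.23 ]), 'orientation': array([-3.086e+00, -5.800e-01,  1.000e-03]), 'contact_force': array([ 0.598,  0.469, -0.648]), 'moment': array([-0.09 ,  0.02 ,  0.015]), 'gripper_force': np.float64(0.0), 'grip_width': np.float64(0.085)}
scene 54.95054260757867 321.4751805431094 202.1228678401453 [[0.817, -0.431, 0.384, 1.001], [0.577, 0.628, -0.522, -0.624], [-0.016, 0.648, 0.762, 0.933], [0.0, 0.0, 0.0, 1.0]] ['img', 'fovy', 'cx', 'cy', 'world_from_camera']
side 57.31385839523718 319.211547862118 198.1679388954543 [[-0.999, 0.042, -0.021, 0.526], [-0.042, -0.604, 0.796, 0.796], [0.021, 0.796, 0.605, 0.717], [0.0, 0.0, 0.0, 1.0]] ['img', 'fovy', 'cx', 'cy', 'world_from_camera']
wrist 65.70646984690485 316.2904545766441 198.27294847161753 [[0.364, 0.895, 0.257, 0.31], [-0.932, 0.35, 0.098, -0.603], [-0.002, -0.275, 0.961, 0.373], [0.0, 0.0, 0.0, 1.0]] ['img', 'fovy', 'cx', 'cy', 'world_from_camera']
```

View pics/scene0.png

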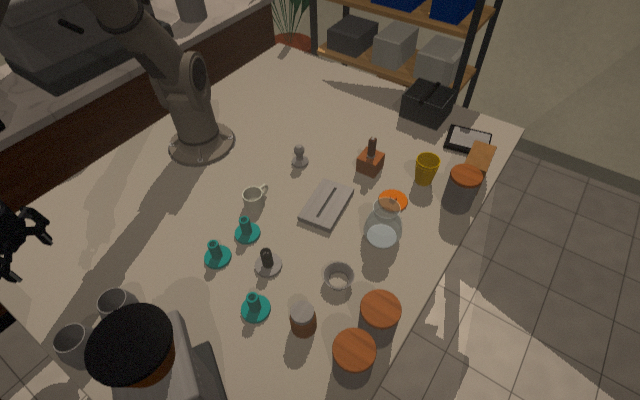

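View pics/side0.png

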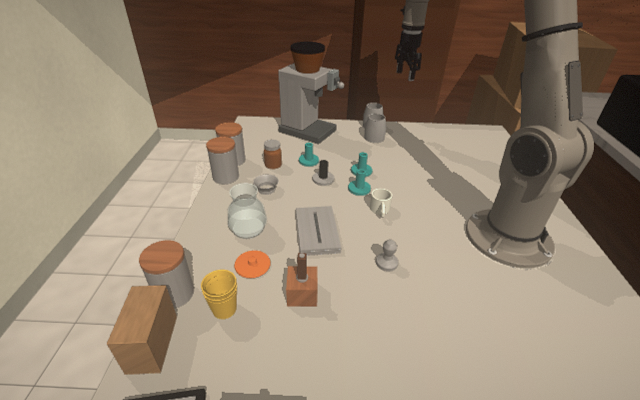

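The scene view shows the pick in its stand at about (372,147)/(370,162), and the only pick-like item. The drip plate is at (327,204). For the cap_stand there are four candidates: black tube on steel foot at (266,260), and turquoise ones at (247,230), (217,255), (255,305), which are excluded. The tamper (299,156) is also similar to a foot. In the side view the pick is at (302,267), the plate channel at (318,228) and the black cap at (323,170). I choose the black cap on the steel foot and check it in close crops.

```bash
cat > h.py <<'E'
import numpy as np,cv2
def load(p): return dict(np.load(p))
def focal(f): return 200/np.tan(np.radians(f["fovy"])/2)
def ray(f,u,v,fish=False):
    F=focal(f); a=(u-f["cx"])/F; b=(v-f["cy"])/F
    if fish:
        t=np.hypot(a,b); s=np.sinc(t/np.pi); d=np.array([a*s,-b*s,-np.cos(t)])
    else: d=np.array([a,-b,-1.])
    T=f["world_from_camera"]; return T[:3,3],T[:3,:3]@(d/np.linalg.norm(d))
def onz(f,u,v,z,fish=False):
    o,d=ray(f,u,v,fish); return o+d*(z-o[2])/d[2]
def proj(f,P,fish=False):
    T=f["world_from_camera"]; c=T[:3,:3].T@(np.asarray(P,float)-T[:3,3]); F=focal(f)
    x,y,z=c[0],-c[1],-c[2]
    if fish:
        r=np.hypot(x,y); t=np.arctan2(r,z); k=t/r if r>1e-9 else 1/z
    else: k=1/z
    return np.array([f["cx"]+F*k*x,f["cy"]+F*k*y])
E
python3 - <<'E'
from h import *
s=load("pics/scene0.npz"); d=load("pics/side0.npz")
def c(f,u,v,w=50): return cv2.resize(f["img"][v-w//2:v+w//2,u-w//2:u+w//2],(290,290),interpolation=cv2.INTER_NEAREST)
cv2.imwrite("pics/crop1.png",np.vstack([np.hstack([c(s,370,155),c(s,266,262)]),np.hstack([c(d,302,277),c(d,323,172)])]))
# rough positions
print("cap rim",onz(s,266,250,.072),onz(d,323,163,.072))
print("pick top",onz(s,373,139,.132),onz(d,302,254,.132))
for n,f,p in (("s",s,[(319,214),(335,187)]),("d",d,[(316,212),(321,243)])):
    for q in p: print(n,onz(f,*q,.022))
E
```

```text
cap rim [ 0.54158628 -0.25410955  0.072     ] [ 0.54376333 -0.24749198  0.072     ]
pick top [0.58034956 0.23163315 0.132     ] [0.57551582 0.23121776 0.132     ]
s [ 0.56275976 -0.04231792  0.022     ]
s [0.54074385 0.07718904 0.022     ]
d [ 0.55670385 -0.04972307  0.022     ]
d [0.53676742 0.08114229 0.022     ]
```

View pics/crop1.png

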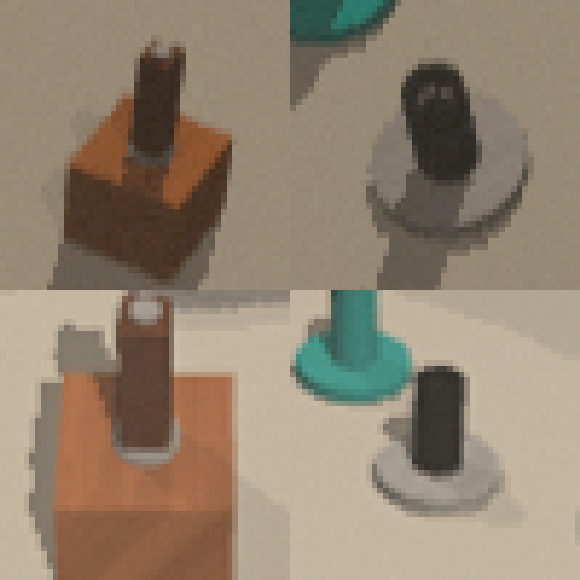

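The crops confirm my choice: the left pair shows the pick with its square dark handle, with the collar on the wooden block. The right pair shows the black tube on the steel foot, with turquoise decoys beside it.

```bash
cat >> h.py <<'E'
from scipy.spatial.transform import Rotation as R
def rel(p,yaw,cmd=None,q=None):
    """dp, delta_rot from current pose (or cmd pos/rotvec) to world pos p, tool down with tool x at yaw"""
    from bench import status
    o=status.get_obs(); p0=np.array(o["tcp_pos"] if cmd is None else cmd); A=R.from_rotvec(o["orientation"] if q is None else q)
    B=R.from_euler("z",yaw)*R.from_rotvec([np.pi,0,0])
    return np.round(A.inv().apply(np.array(p)-p0),4),np.round((A.inv()*B).as_rotvec(),4)
E
python3 - <<'E'
from h import *
s=load("pics/scene0.npz"); d=load("pics/side0.npz")
print("grinder",[onz(d,*q,0).round(2) for q in [(280,132),(315,140),(337,127)]],onz(d,308,45,.4).round(2),onz(s,180,345,.1).round(2))
print("carafe",onz(s,381,242,0).round(3),onz(d,247,232,0).round(3))
for p in [(.45,-.42,.34),(.5,-.25,.33),(.53,0.02,.30),(.54,.231,.30)]: print(p,*rel(p,0))
E
```

```text
grinder [array([ 0.74, -0.6 ,  0.  ]), array([ 0.58, -0.54,  0.  ]), array([ 0.49, -0.67,  0.  ])] [ 0.61 -0.42  0.4 ] [ 0.56 -0.56  0.1 ]
carafe [ 0.762 -0.011  0.   ] [0.751 0.027 0.   ]
(0.45, -0.42, 0.34) [ 0.2667 -0.1199 -0.1093] [-0.0013  0.0004  0.3718]
(0.5, -0.25, 0.33) [ 0.375  -0.2601 -0.0991] [-0.0013  0.0004  0.3718]
(0.53, 0.02, 0.3) [ 0.5011 -0.5008 -0.0688] [-0.0013  0.0004  0.3718]
(0.54, 0.231, 0.3) [ 0.5871 -0.6937 -0.0686] [-0.0013  0.0004  0.3718]
```

```bash
python3 -m handwheel '[{"dp":[0.04,-0.038,-0.02],"delta_rot":[0,0,0.05]},{"dp":[0.08,-0.076,-0.04],"delta_rot":[0,0,0.1]},{"dp":[0.12,-0.114,-0.06],"delta_rot":[0,0,0.15]},{"dp":[0.16,-0.152,-0.08],"delta_rot":[0,0,0.2]},{"dp":[0.2,-0.19,-0.1],"delta_rot":[0,0,0.25]},{"dp":[0.245,-0.207,-0.1],"delta_rot":[0,0,0.3]},{"dp":[0.29,-0.225,-0.1],"delta_rot":[0,0,0.35]},{"dp":[0.335,-0.243,-0.1],"delta_rot":[0,0,0.372]},{"dp":[0.36,-0.255,-0.1],"delta_rot":[0,0,0.372]},{"dp":[0.36,-0.255,-0.1],"delta_rot":[0,0,0.372]},{"dp":[0.36,-0.255,-0.1],"delta_rot":[0,0,0.372]}]' 1 40
python3 - <<'E'
from bench import vision
import numpy as np,cv2
f=vision.grab_frame("wrist"); np.savez("pics/wcap.npz",**f); cv2.imwrite("pics/wcap.png",f["img"])
E
```

```text
clock: 1.52
tcp_pos: [0.4872, -0.2615, 0.331]
orientation: [3.141, -0.002, -0.001]
contact_force: [0.4, 0.2, 0.5]
grip_width: 0.0855
gripper_force: 0.0
```

View pics/wcap.png

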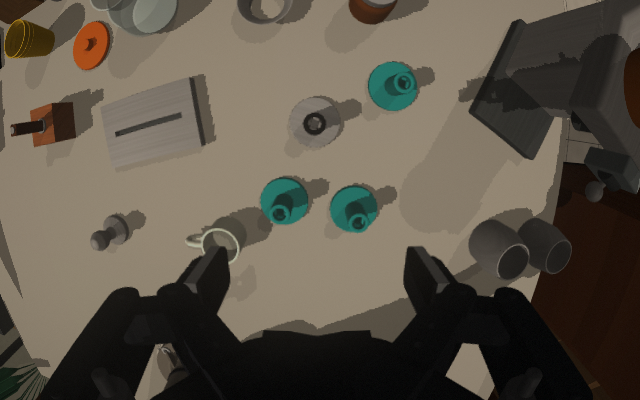

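The wrist view shows the cap mouth at (315,123) on its foot, the channel from (116,133) to (181,115), the stand at (50,125), and the turquoise decoys at (284,202), (354,210) and (393,85).

```bash
cat > m.py <<'E'
from h import *
def blob(mask,u,v):
    n,l,st,c=cv2.connectedComponentsWithStats(mask.astype(np.uint8)); 
    k=min(range(1,n),key=lambda i:np.hypot(*(c[i]-[u,v]))+ (1000 if st[i,4]<30 else 0)); return l==k,st[k],c[k]
def slot(f,x0,y0,x1,y1,th,fish=True):
    g=cv2.cvtColor(f["img"],6)[y0:y1,x0:x1]; m=g<th
    b,st,c=blob(m,(x1-x0)/2,(y1-y0)/2); r=cv2.minAreaRect(cv2.findContours(b.astype(np.uint8),0,1)[0][0])
    p=cv2.boxPoints(r)+[x0,y0]; return r,p,np.array([onz(f,*q,.022,fish)[:2] for q in p])
E
python3 - <<'E'
from m import *
f=load("pics/wcap.npz"); g=cv2.cvtColor(f["img"],6)
np.set_printoptions(linewidth=250,precision=4,suppress=True)
print(g[108:140,298:334])
print(g[110:142:1,112:124])
for th in (60,75,90): r,p,w=slot(f,104,104,196,148,th); print(th,r,w.tolist(),w.mean(0))
E
```

```text
[[118 118 118 ...  77  78  78]
 [121 119 119 ...  78  78  78]
 [120 120 121 ...  78  78  77]
 ...
 [108 108 107 ... 116 116 114]
 [111 110 109 ... 116 115 107]
 [113 112 108 ... 112 102  90]]
[[121 122 123 121 121 122 120 120 121 120 119 118]
 [124 122 123 121 120 121 121 121 120 120 121 123]
 [122 122 121 120 120 119 119 120 120 122 122 123]
 [120 121 120 120 122 122 122 124 125 123 124 122]
 [120 121 121 122 121 123 123 123 123 123 121 121]
 [122 122 123 124 124 124 124 121 121 120 120 119]
 [124 123 124 123 123 123 122 121 121 123 123 122]
 [123 123 123 121 120 120 122 122 122 121 121 119]
 [121 121 122 121 123 123 123 121 120 120 119 118]
 [121 122 122 121 123 120 119 119 118 118 119 121]
 [122 122 121 121 120 117 119 119 121 122 122 123]
 [119 120 120 119 119 120 119 120 121 121 122 124]
 [119 119 120 121 121 123 123 123 123 124 124 125]
 [120 121 121 121 122 124 124 124 125 127 126 124]
 [121 122 123 124 124 125 126 125 126 126 124 124]
 [125 126 127 125 127 126 125 124 123 124 124 125]
 [125 124 125 125 125 124 125 125 124 125 125 123]
 [125 123 124 124 124 125 125 125 124 125
[... 910 characters left out ...]
858791], [0.5519971241207973, -0.010974195050474367], [0.5362370727776627, 0.07551021380960982]] [0.5477 0.0334]
75 ((43.80878448486328, 20.04513168334961), (5.252803325653076, 68.0030746459961), 73.53998565673828) [[0.5451539670522059, 0.07901090387919163], [0.5653444753772309, -0.051402524280745904], [0.5573166999841146, -0.05364273205713274], [0.5363228532001841, 0.07652928493679167]] [0.551  0.0126]
90 ((43.84879684448242, 19.98160171508789), (5.87999963760376, 68.68000030517578), 73.73979187011719) [[0.5458886129793682, 0.07984279154997503], [0.5658412179673026, -0.05198241440084708], [0.5568527015822217, -0.054453793873484646], [0.5359910422726157, 0.07710561433595281]] [0.5511 0.0126]
```

```bash
cat >> m.py <<'E'
def cap(f,u,v,w=26,th=60,fish=True):
    g=cv2.cvtColor(f["img"],6)[v-w:v+w,u-w:u+w]
    b,st,c=blob(g<th,w,w); cn=max(cv2.findContours(b.astype(np.uint8),0,1)[0],key=len)
    e=cv2.fitEllipse(cn); q=np.array(e[0])+[u-w,v-w]; return q,e[1],onz(f,*q,.072,fish)
E
python3 - <<'E'
from m import *
f=load("pics/wcap.npz"); g=cv2.cvtColor(f["img"],6)
for th in (50,60,70): print(cap(f,315,123,th=th))
print(f["world_from_camera"][:3,3], focal(f))
print("expected rim dia px",proj(f,[.545,-.239,.072],1),proj(f,[.545,-.269,.072],1))
import sys; np.set_printoptions(threshold=sys.maxsize,linewidth=250); print(g[108:140,300:332])
E
```

```text
(array([314.37271881, 123.35697556]), (20.75808334350586, 21.3498477935791), array([ 0.54162862, -0.25869898,  0.072     ]))
(array([314.38031006, 123.33608246]), (21.171072006225586, 21.8294734954834), array([ 0.54165572, -0.25870877,  0.072     ]))
(array([314.566679 , 123.2605114]), (21.532133102416992, 22.918359756469727), array([ 0.54175333, -0.25894831,  0.072     ]))
[ 0.55695343 -0.26123881  0.47338857] 309.70691628693146
expected rim dia px [299.03347796 120.85246088] [322.3955626 120.7595352]
[[118 118 119 119 120 119 118 120 119 121 124 123 123 123 123 123 123 124 125 124 125 124 124 119  88  87  82  78  78  78  78  77]
 [119 118 117 116 118 118 119 118 119 119 120 119 121 122 122 123 123 122 125 122 107  94  95  92  81  81  79  79  79  77  77  78]
 [121 120 118 119 118 118 117 117 117 118 118 118 118 119 119 120 114  98  99  98  87  79  80  79  78  79  79  79  79  80  80  78]
 [121 120 120 120 119 119 119 118 118 117 117 118 117 116 107 100  94  76  78  77  80  80  78  79  79  79  79  80  79  80  79  79]
 [119 119 120 120 120 122 121 120 119 118 113  98  93  92  75  64  6
[... 2900 characters left out ...]
118 116 116 116 116 115 116 116 116 116 116]
 [105 105 108 108 109 110 109 110 109 108 101  90  90  77  73  75  82  98 117 120 118 118 118 118 118 115 115 115 115 116 116 115]
 [105 106 106 105 106 107 107 106 110 109 109 108 108 108 105 109 114 114 115 117 117 119 120 118 118 118 115 116 116 116 114 114]
 [107 109 105 105 105 106 106 103 106 107 106 108 110 108 109 111 115 116 114 114 115 115 116 117 119 118 118 118 117 117 117 116]
 [109 108 107 106 106 105 105 107 106 106 105 107 106 106 112 116 117 117 117 115 116 115 116 113 114 114 116 116 118 118 117 116]
 [108 108 110 108 108 107 106 105 106 106 105 104 111 111 112 115 115 117 116 117 116 116 115 113 114 114 113 115 115 116 117 112]]
```

```bash
python3 -m handwheel '[{"dp":[0,-0.055,0],"delta_rot":[0,0,0]},{"dp":[0,-0.11,0.01],"delta_rot":[0,0,0]},{"dp":[0,-0.165,0.02],"delta_rot":[0,0,0]},{"dp":[0,-0.22,0.03],"delta_rot":[0,0,0]},{"dp":[0,-0.27,0.03],"delta_rot":[0,0,0]},{"dp":[0,-0.27,0.03],"delta_rot":[0,0,0]},{"dp":[0,-0.27,0.03],"delta_rot":[0,0,0]}]'
python3 - <<'E'
from bench import vision
import numpy as np,cv2
from m import *
f=vision.grab_frame("wrist"); np.savez("pics/wpl.npz",**f); cv2.imwrite("pics/wpl.png",f["img"])
c=np.array([.551,.0126,.022]); print([proj(f,c+[-.16*t,.987*t,0],1) for t in (-.067,0,.067)])
for P in ([.578,.231,.132],[.578,.231,.06]): print("pick",proj(f,P,1))
E
python3 -m handwheel '[{"dp":[0,-0.055,0],"delta_rot":[0,0,0]},{"dp":[0,-0.11,0],"delta_rot":[0,0,0]},{"dp":[0.01,-0.165,0],"delta_rot":[0,0,0]},{"dp":[0.015,-0.21,0],"delta_rot":[0,0,0]},{"dp":[0.015,-0.222,0],"delta_rot":[0,0,0]},{"dp":[0.015,-0.222,0],"delta_rot":[0,0,0]},{"dp":[0.015,-0.222,0],"delta_rot":[0,0,0]}]'
python3 - <<'E'
from bench import vision
import numpy as np,cv2
from m import *
f=vision.grab_frame("wrist"); np.savez("pics/wpk.npz",**f); cv2.imwrite("pics/wpk.png",f["img"])
g=load("pics/wpl.npz")["img"]
cv2.imwrite("pics/both.png",np.vstack([g[30:280,120:],f["img"][20:300,120:]]))
for P in ([.578,.231,.132],[.578,.231,.06]): print("pick",proj(f,P,1))
E
```

```text
clock: 2.45
tcp_pos: [0.488, 0.0077, 0.3013]
orientation: [3.141, -0.004, 0.0]
contact_force: [0.6, -1.0, -0.7]
grip_width: 0.0852
gripper_force: 0.0
[array([361.61886001, 109.37604318]), array([312.72640851, 116.71831299]), array([264.26089075, 125.36336426])]
pick [120.71377862 106.26275342]
pick [150.491937   105.54976102]
clock: 3.38
tcp_pos: [0.5038, 0.2289, 0.3011]
orientation: [3.14, -0.006, 0.0]
contact_force: [-0.1, 0.1, 0.5]
grip_width: 0.0856
gripper_force: 0.0
pick [314.0653157  107.26328691]
pick [314.43375628 108.11751598]
```

View pics/both.png

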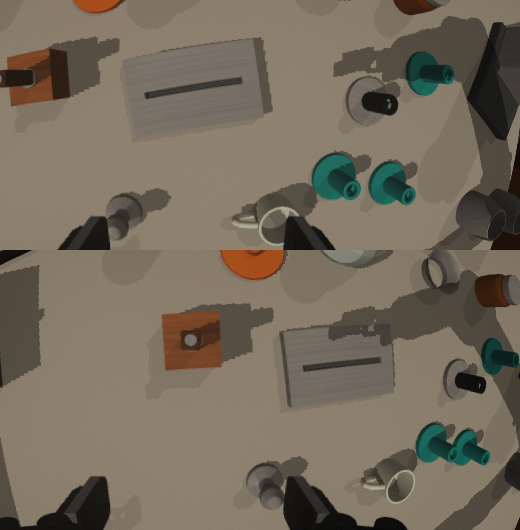

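Top picture: the channel runs from about (265,126) to (362,110) in the full image. Bottom picture: the pick is seen from straight above at about (311,111), nearly square to the block.

```bash
python3 - <<'E'
from m import *
import sys
np.set_printoptions(threshold=sys.maxsize,linewidth=250,precision=4,suppress=True)
f=load("pics/wpl.npz")
for th in (75,90):
    r,p,w=slot(f,258,95,368,140,th); w2=w; print(th,r[1],w.tolist(),w.mean(0))
f=load("pics/wpk.npz"); I=f["img"]; g=cv2.cvtColor(I,6)
print(g[96:128,296:330]); print(f["world_from_camera"][:3,3])
hsv=cv2.cvtColor(I,cv2.COLOR_BGR2HSV)
b,st,c=blob((hsv[...,1]>110)|(g<60)&(np.abs(np.arange(640)-312)<30)[None]&(np.abs(np.arange(400)-110)<30)[:,None],312,112)
cn=max(cv2.findContours(b.astype(np.uint8),0,1)[0],key=len); r=cv2.minAreaRect(cn); print("stand",r,st)
for q in cv2.boxPoints(r): print(onz(f,*q,.06,1))
print(slot(f,395,100,520,140,90)[2].mean(0))
E
```

```text
75 (6.783302307128906, 97.8005599975586) [[0.5452567799738773, 0.07876991767039204], [0.5660751021666903, -0.05223359260277211], [0.5569300833659712, -0.05381270442857338], [0.5359979943665388, 0.07747640746204723]] [0.5511 0.0126]
90 (7.464587688446045, 98.81632995605469) [[0.5457192896279824, 0.07955171608351741], [0.5669073239609902, -0.052791956127798995], [0.5568449834484764, -0.054542695676417535], [0.5355298325834504, 0.07811743508323601]] [0.5513 0.0126]
[[ 82  82  79  80  79  78  77  77  78  79  81  82  80  80  83  82  81  80  80  81  81  79  79  79  77  65  51  51  52  53  51  52  51  51]
 [ 77  77  76  78  78  76  77  76  77  75  79  81  80  79  79  78  78  78  77  77  76  75  74  74  61  49  50  51  53  52  51  50  52  52]
 [ 79  77  78  79  79  77  78  76  78  78  79  77  77  76  76  76  76  62  55  53  55  53  53  53  50  48  49  50  50  50  50  49  49  50]
 [ 80  81  81  78  79  79  79  77  79  77  78  83  88  90  88  73  73  67  58  55  52  49  49  48  48  49  49  47  48  47  47  48  47  46]
 [ 79  78  79  79  78  70  61  57  55  54  54  55  59  60  58  51  50  48  46
[... 3376 characters left out ...]
  77  78  78  78  76]
 [ 77  75  77  77  76  77  75  76  75  76  76  77  76  74  74  74  73  78  78  78  80  80  80  80  81  80  81  80  77  79  79  79  79  77]
 [ 77  78  77  77  77  76  75  77  76  76  77  77  77  75  75  77  76  80  82  83  81  81  80  81  81  80  80  80  82  80  79  81  81  81]
 [ 78  78  79  79  78  78  76  77  77  78  77  77  77  76  76  76  78  81  83  83  83  83  82  83  83  82  81  82  82  80  80  81  81  81]]
[0.5734 0.2291 0.4435]
stand ((311.41552734375, 110.06378936767578), (56.54930877685547, 57.07780456542969), 86.633544921875) [ 282   81   60   59 3059]
[0.6093 0.2714 0.06  ]
[0.6129 0.2019 0.06  ]
[0.5427 0.1976 0.06  ]
[0.5388 0.2682 0.06  ]
[0.5511 0.0128]
```

```bash
python3 - <<'E'
from m import *
f=load("pics/wpk.npz")
print(onz(f,310.5,109.7,.132,1),onz(f,311.4,110.06,.06,1))
s=load("pics/scene0.npz"); d=load("pics/side0.npz")
for P in ([.5762,.2337,.132],[.5762,.2337,.06],[.5417,-.2588,.072]): print(proj(s,P),proj(d,P))
print(rel([.576,.2335,.19],.058))
E
```

```text
[0.57556918 0.23454808 0.132     ] [0.57561438 0.23471618 0.06      ]
[372.19477856 138.16532202] [301.59899718 254.80703285]
[370.36679032 154.98465808] [301.85356221 276.66984309]
[264.88148778 251.2441915 ] [323.72626347 161.24962499]
(array([ 0.0723, -0.0049,  0.1112]), array([ 0.0012, -0.0001, -0.0616]))
```

```bash
python3 -m handwheel '[{"dp":[0.03,-0.003,0.03],"delta_rot":[0,0,-0.03]},{"dp":[0.06,-0.006,0.06],"delta_rot":[0,0,-0.062]},{"dp":[0.072,-0.006,0.09],"delta_rot":[0,0,-0.062]},{"dp":[0.072,-0.006,0.1],"delta_rot":[0,0,-0.062]},{"dp":[0.072,-0.006,0.13],"delta_rot":[0,0,-0.062]},{"dp":[0.072,-0.006,0.16],"delta_rot":[0,0,-0.062]},{"dp":[0.072,-0.006,0.19],"delta_rot":[0,0,-0.062]},{"dp":[0.072,-0.006,0.216],"delta_rot":[0,0,-0.062]},{"dp":[0.072,-0.006,0.216],"delta_rot":[0,0,-0.062]},{"dp":[0.072,-0.006,0.216],"delta_rot":[0,0,-0.062]}]' 1 60
python3 -m handwheel '[{"dp":[0,0,0],"delta_rot":[0,0,0]},{"dp":[0,0,0],"delta_rot":[0,0,0]},{"dp":[0,0,0],"delta_rot":[0,0,0]},{"dp":[0,0,0],"delta_rot":[0,0,0]},{"dp":[0,0,0],"delta_rot":[0,0,0]},{"dp":[0,0,0],"delta_rot":[0,0,0]}]' 0 60
```

```text
clock: 4.68
tcp_pos: [0.5758, 0.2377, 0.0871]
orientation: [-3.139, -0.096, -0.003]
contact_force: [-0.1, 0.4, 0.6]
grip_width: 0.0853
gripper_force: 0.0
clock: 5.42
tcp_pos: [0.5753, 0.2371, 0.0856]
orientation: [3.14, 0.097, 0.0]
contact_force: [-1.4, -2.7, 5.2]
grip_width: 0.0192
gripper_force: 58.4
```

```bash
python3 -m handwheel '[{"dp":[0,0,-0.02],"delta_rot":[0,0,0]},{"dp":[0,0,-0.05],"delta_rot":[0,0,0]},{"dp":[0,0,-0.08],"delta_rot":[0,0,0]},{"dp":[0,0,-0.1],"delta_rot":[0,0,0]},{"dp":[-0.01,0.04,-0.1],"delta_rot":[0,0,0.02]},{"dp":[-0.02,0.085,-0.1],"delta_rot":[0,0,0.04]},{"dp":[-0.03,0.13,-0.1],"delta_rot":[0,0,0.062]},{"dp":[-0.034,0.15,-0.1],"delta_rot":[0,0,0.062]},{"dp":[-0.034,0.15,-0.1],"delta_rot":[0,0,0.062]},{"dp":[-0.034,0.15,-0.1],"delta_rot":[0,0,0.062]}]'
python3 - <<'E'
from bench import vision,status
from m import *
o=status.get_obs(); t=np.array(o["tcp_pos"]); print(t,o["orientation"],o["contact_force"])
tip=t-[0,0,.0816]
for n in ("wrist","scene","side"):
    f=vision.grab_frame(n); np.savez(f"pics/l_{n}.npz",**f); print(n,proj(f,tip,n=="wrist"),proj(f,tip+[0,0,.058],n=="wrist"))
f=load("pics/l_wrist.npz")["img"]; s=load("pics/l_scene.npz"); d=load("pics/l_side.npz")
def c(f,p,w=40):
    u,v=map(int,p); return cv2.resize(f["img"][v-w:v+w,u-w:u+w],(320,320))
cv2.imwrite("pics/l.png",np.vstack([f[:280],np.hstack([c(s,proj(s,tip)),c(d,proj(d,tip))])]))
E
```

```text
clock: 6.68
tcp_pos: [0.5506, 0.0873, 0.1857]
orientation: [-3.14, -0.002, -0.001]
contact_force: [0.1, 0.2, -0.8]
grip_width: 0.0197
gripper_force: 58.6
[0.55056439 0.08727512 0.18566601] [-3.14047208e+00 -2.02798637e-03 -8.15108588e-04] [ 0.12661695  0.2444297  -0.84086688]
wrist [316.9238922  205.23597134] [316.95166352 234.87730231]
scene [339.79523639 168.12308201] [340.18984439 154.01511106]
side [316.28484524 221.27609453] [316.66461991 203.41789199]
```

View pics/l.png

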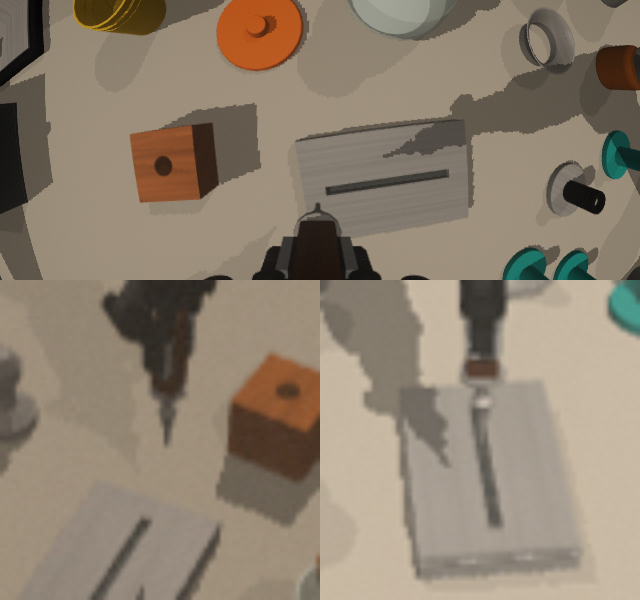

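The pick hangs straight in the gripper: its tip is at (318,205) in the wrist view, against (317,205) predicted. The channel runs from (327,190) to (448,173).

```bash
python3 - <<'E'
from m import *
f=load("pics/l_wrist.npz"); g=cv2.cvtColor(f["img"],6)
r,p,w=slot(f,318,160,460,202,80); print(r,w.tolist(),w.mean(0))
print("hole",onz(f,163.5,166,.06,1))
import sys; np.set_printoptions(threshold=sys.maxsize,linewidth=250)
print(g[200:216,306:330])
s=load("pics/l_scene.npz"); print(slot(s,310,180,345,222,75,False)[1:]) 
d=load("pics/l_side.npz"); print(slot(d,310,205,330,250,90,False)[1:])
a=np.array([-.158,.9874]);c=np.array([.551,.0127])
for t in (.06,-.06): q=c+a*t; print(t,q,rel([*q,.12],0))
E
```

```text
((68.96878051757812, 21.78870391845703), (8.16142749786377, 123.90528869628906), 81.59663391113281) [[0.5447298608258768, 0.07892984611856499], [0.5656605230014726, -0.052139581484108605], [0.5568894468667026, -0.05447435280443702], [0.5362101499492997, 0.07762979463801739]] [0.5508725  0.01248643]
hole [0.57519299 0.23379052 0.06      ]
[[125 124 125 125 125 124 125 125 126 125 127 127 125 127 127 126 126 125 125 125 126 125 125 125]
 [126 126 125 126 126 125 127 126 125 125 126 126 126 126 127 124 124 125 125 125 124 125 124 125]
 [126 125 126 126 127 127 125 125 125 118 107 100  99 110 120 125 125 124 124 124 125 124 125 125]
 [124 124 124 126 124 126 125 124 121 104  76  62  62  86 109 124 124 124 125 124 125 126 125 124]
 [125 124 125 124 123 122 125 124 116  91  54  49  51  61  99 125 125 124 125 124 125 124 124 123]
 [123 124 124 124 125 125 124 125 118  90  54  49  51  50  95 123 123 123 121 122 121 121 120 120]
 [123 124 123 124 123 124 124 122 115  89  53  48  50  50  93 120 121 121 121 120 121 121 119 119]
 [123 122 122 121 121 121 120 120 108  83  51  49  48  50  92 120 1
[... 834 characters left out ...]
323.60000134, 204.80000114],
       [324.60000134, 202.80000114],
       [325.00000095, 203.00000191],
       [324.00000095, 205.00000191]]), array([[ 0.55337675, -0.00465538],
       [ 0.55128717,  0.00373201],
       [ 0.55277595,  0.00376721],
       [ 0.55485811, -0.00461647]]))
(array([[316., 225.],
       [317., 225.],
       [317., 227.],
       [316., 227.]]), array([[0.55384499, 0.00877266],
       [0.55098725, 0.00858501],
       [0.55058747, 0.01714692],
       [0.55342665, 0.01733262]]))
0.06 [0.54152  0.071944] (array([-0.009 ,  0.0154,  0.0654]), array([-0.0008, -0.0001,  0.0021]))
-0.06 [ 0.56048  -0.046544] (array([0.0097, 0.134 , 0.0653]), array([-0.0008, -0.0001,  0.0021]))
```

```bash
python3 -m handwheel '[{"dp":[-0.009,0.0154,0.01],"delta_rot":[0,0,0]},{"dp":[-0.009,0.0154,0.03],"delta_rot":[0,0,0]},{"dp":[-0.009,0.0154,0.05],"delta_rot":[0,0,0]},{"dp":[-0.009,0.0154,0.06],"delta_rot":[0,0,0]},{"dp":[-0.009,0.0154,0.06],"delta_rot":[0,0,0]},{"dp":[-0.009,0.0154,0.06],"delta_rot":[0,0,0]}]'
python3 - <<'E'
from m import *
from bench import vision,status
o=status.get_obs(); print(o["tcp_pos"],o["orientation"])
f=vision.grab_frame("wrist"); np.savez("pics/e.npz",**f)
cv2.imwrite("pics/e.png",cv2.resize(f["img"][150:230,270:430],(800,400)))
a=np.array([-.158,.9874]);c=np.array([.551,.0127]); q=c+a*.06
print(rel([*q,.0985],0),proj(f,[*q,.022],1),proj(f,np.array(o["tcp_pos"])-[0,0,.0816],1))
E
```

```text
clock: 7.58
tcp_pos: [0.5418, 0.0702, 0.1258]
orientation: [-3.141, 0.0, -0.001]
contact_force: [0.4, 0.1, -0.4]
grip_width: 0.0192
gripper_force: 58.6
[0.54180117 0.07024748 0.12584031] [-3.14145637e+00  3.46153380e-04 -1.38313479e-03]
(array([-0.0004, -0.0016,  0.0275]), array([-0.0002, -0.0013, -0.0002])) [314.72308789 197.62142372] [316.80007102 205.27128164]
```

View pics/e.png

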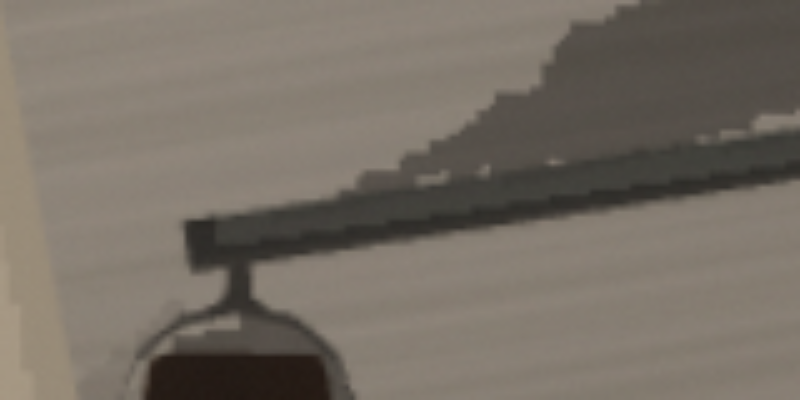

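```bash
python3 -m handwheel '[{"dp":[0,0,0.008],"delta_rot":[0,0,0]},{"dp":[0,0,0.016],"delta_rot":[0,0,0]},{"dp":[0,0,0.02],"delta_rot":[0,0,0]},{"dp":[0,0,0.023],"delta_rot":[0,0,0]},{"dp":[0,0,0.025],"delta_rot":[0,0,0]},{"dp":[0,0,0.0265],"delta_rot":[0,0,0]},{"dp":[0,0,0.0275],"delta_rot":[0,0,0]},{"dp":[0,0,0.0275],"delta_rot":[0,0,0]},{"dp":[0,0,0.0275],"delta_rot":[0,0,0]},{"dp":[0,0,0.0275],"delta_rot":[0,0,0]}]'
python3 - <<'E'
from m import *
from bench import status
a=np.array([-.158,.9874]);c=np.array([.551,.0127]); 
for i in range(1): o=status.get_obs(); print(o["tcp_pos"],o["contact_force"])
for t in (.06,-.061): print(rel([*(c+a*t),.098],0))
E
```

```text
clock: 8.88
tcp_pos: [0.5415, 0.0703, 0.0979]
orientation: [-3.142, 0.0, -0.0]
contact_force: [0.4, 0.1, -0.1]
grip_width: 0.0194
gripper_force: 58.6
[0.5415247  0.07026088 0.09789652] [ 0.38421952  0.12927765 -0.14447655]
(array([-0.    , -0.0017, -0.0001]), array([-0.    , -0.0002, -0.0002]))
(array([ 1.910e-02,  1.178e-01, -1.000e-04]), array([-0.    , -0.0002, -0.0002]))
```

```bash
python3 -m handwheel '[{"dp":[0.0006,0.0036,0.0003],"delta_rot":[0,0,0]},{"dp":[0.0012,0.0072,0.0006],"delta_rot":[0,0,0]},{"dp":[0.0018,0.0108,0.0006],"delta_rot":[0,0,0]},{"dp":[0.0023,0.0144,0.0006],"delta_rot":[0,0,0]},{"dp":[0.0029,0.018,0.0006],"delta_rot":[0,0,0]},{"dp":[0.0035,0.0216,0.0006],"delta_rot":[0,0,0]},{"dp":[0.0041,0.0252,0.0006],"delta_rot":[0,0,0]},{"dp":[0.0047,0.0288,0.0006],"delta_rot":[0,0,0]},{"dp":[0.0053,0.0324,0.0006],"delta_rot":[0,0,0]},{"dp":[0.0058,0.036,0.0006],"delta_rot":[0,0,0]},{"dp":[0.0064,0.0396,0.0006],"delta_rot":[0,0,0]},{"dp":[0.007,0.0432,0.0006],"delta_rot":[0,0,0]}]'
python3 - <<'E'
from m import *
a=np.array([-.158,.9874]);c=np.array([.551,.0127]); 
print(rel([*(c+a*-.061),.0975],0))
E
```

```text
clock: 10.38
tcp_pos: [0.5485, 0.0268, 0.0972]
orientation: [3.142, -0.0, 0.0]
contact_force: [0.1, 0.7, 0.3]
grip_width: 0.0194
gripper_force: 58.6
(array([ 0.0122,  0.0743, -0.0003]), array([ 0.    , -0.    , -0.0002]))
```

```bash
python3 -m handwheel '[{"dp":[0.0006,0.0036,0],"delta_rot":[0,0,0]},{"dp":[0.0012,0.0072,0],"delta_rot":[0,0,0]},{"dp":[0.0018,0.0108,0],"delta_rot":[0,0,0]},{"dp":[0.0023,0.0144,0],"delta_rot":[0,0,0]},{"dp":[0.0029,0.018,0],"delta_rot":[0,0,0]},{"dp":[0.0035,0.0216,0],"delta_rot":[0,0,0]},{"dp":[0.0041,0.0252,0],"delta_rot":[0,0,0]},{"dp":[0.0047,0.0288,0],"delta_rot":[0,0,0]},{"dp":[0.0053,0.0324,0],"delta_rot":[0,0,0]},{"dp":[0.0058,0.036,0],"delta_rot":[0,0,0]},{"dp":[0.0064,0.0396,0],"delta_rot":[0,0,0]},{"dp":[0.007,0.0432,0],"delta_rot":[0,0,0]}]'
python3 - <<'E'
from m import *
a=np.array([-.158,.9874]);c=np.array([.551,.0127]); 
print(rel([*(c+a*-.061),.0975],0))
E
```

```text
clock: 11.88
tcp_pos: [0.5555, -0.0164, 0.0972]
orientation: [-3.142, 0.0, -0.0]
contact_force: [0.2, 1.0, -0.1]
grip_width: 0.0192
gripper_force: 58.6
(array([ 0.0052,  0.0311, -0.0003]), array([-0.    , -0.    , -0.0002]))
```

```bash
python3 -m handwheel '[{"dp":[0.0006,0.0036,0],"delta_rot":[0,0,0]},{"dp":[0.0012,0.0072,0],"delta_rot":[0,0,0]},{"dp":[0.0018,0.0108,0],"delta_rot":[0,0,0]},{"dp":[0.0023,0.0144,0],"delta_rot":[0,0,0]},{"dp":[0.0029,0.018,0],"delta_rot":[0,0,0]},{"dp":[0.0035,0.0216,0],"delta_rot":[0,0,0]},{"dp":[0.0041,0.0252,0],"delta_rot":[0,0,0]},{"dp":[0.0047,0.0288,0],"delta_rot":[0,0,0]},{"dp":[0.0052,0.0315,0],"delta_rot":[0,0,0]},{"dp":[0.0052,0.0315,0],"delta_rot":[0,0,0]},{"dp":[0.0052,0.0315,0],"delta_rot":[0,0,0]},{"dp":[0.0052,0.0315,0],"delta_rot":[0,0,0]}]'
python3 - <<'E'
from m import *
from bench import vision,status
f=vision.grab_frame("wrist"); np.savez("pics/r.npz",**f)
o=status.get_obs(); print(o["tcp_pos"],o["contact_force"])
print(proj(f,np.array(o["tcp_pos"])-[0,0,.0816],1)); print(cap(f,*proj(f,[.5417,-.2588,.072],1).astype(int)))
a=np.array([-.158,.9874]);c=np.array([.551,.0127]); d=np.array(o["tcp_pos"])[:2]-c; print("along",d@a,"across",d@[a[1],-a[0]])
cv2.imwrite("pics/r.png",cv2.resize(f["img"][150:230,240:400],(800,400)))
E
```

```text
clock: 13.38
tcp_pos: [0.5606, -0.0475, 0.0972]
orientation: [-3.142, -0.0, -0.0]
contact_force: [-0.3, 0.4, 0.3]
grip_width: 0.0194
gripper_force: 58.6
[ 0.56059516 -0.04750147  0.09721925] [-0.19280515 -0.23335949 -1.17323461]
[316.83162193 205.19469578]
(array([568.39496803, 239.90883636]), (34.60890579223633, 44.04320526123047), array([ 0.5486434 , -0.24315334,  0.072     ]))
along -0.06095896183991663 across -3.7571653146947615e-05
```

View pics/r.png

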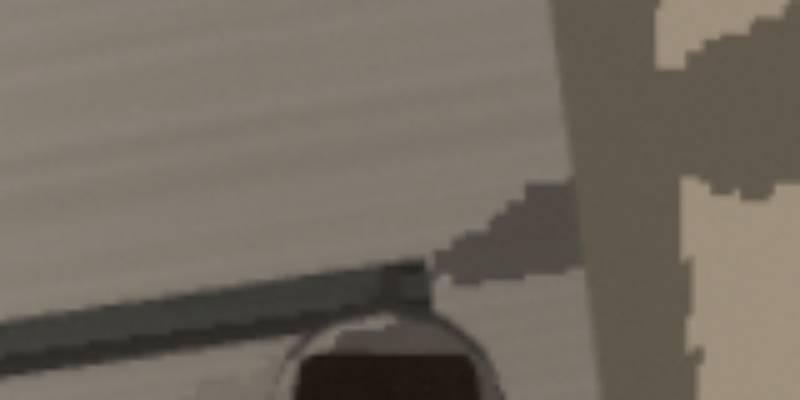

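The needle stands in the channel about 5 mm short of its right end, at crop (390,290) with the end at 430. I'll lower it gently to feel the floor and confirm the tip height.

```bash
python3 -m handwheel '[{"dp":[0,0,0.0005],"delta_rot":[0,0,0]},{"dp":[0,0,0.001],"delta_rot":[0,0,0]},{"dp":[0,0,0.001],"delta_rot":[0,0,0]}]';python3 -m handwheel '[{"dp":[0,0,0.0005],"delta_rot":[0,0,0]},{"dp":[0,0,0.001],"delta_rot":[0,0,0]},{"dp":[0,0,0.001],"delta_rot":[0,0,0]}]'
```

```text
clock: 13.8
tcp_pos: [0.5607, -0.0476, 0.0963]
orientation: [3.142, -0.0, 0.0]
contact_force: [-0.4, 0.1, 0.9]
grip_width: 0.0195
gripper_force: 58.9
clock: 14.18
tcp_pos: [0.561, -0.0476, 0.0959]
orientation: [3.141, -0.0, 0.001]
contact_force: [-1.4, 0.1, 7.2]
grip_width: 0.0191
gripper_force: 59.6
```

```bash
python3 -m handwheel '[{"dp":[0,0,-0.004],"delta_rot":[0,0,0]},{"dp":[0,0,-0.01],"delta_rot":[0,0,0]},{"dp":[0,0,-0.03],"delta_rot":[0,0,0]},{"dp":[0,0,-0.07],"delta_rot":[0,0,0]},{"dp":[0,0,-0.1],"delta_rot":[0,0,0]},{"dp":[-0.005,0.05,-0.1],"delta_rot":[0,0,0]},{"dp":[-0.01,0.1,-0.1],"delta_rot":[0,0,0]},{"dp":[-0.015,0.15,-0.1],"delta_rot":[0,0,0]},{"dp":[-0.019,0.195,-0.1],"delta_rot":[0,0,0]},{"dp":[-0.019,0.211,-0.1],"delta_rot":[0,0,0]},{"dp":[-0.019,0.211,-0.1],"delta_rot":[0,0,0]},{"dp":[-0.019,0.211,-0.1],"delta_rot":[0,0,0]}]'
python3 - <<'E'
from m import *
from bench import vision,status
o=status.get_obs(); t=np.array(o["tcp_pos"]); print(t,o["contact_force"])
f=vision.grab_frame("wrist"); np.savez("pics/c.npz",**f); P=proj(f,[.5417,-.2588,.072],1); tp=proj(f,t-[0,0,.0812],1); print(P,tp)
for n in("scene","side"):
    g=vision.grab_frame(n); np.savez(f"pics/c_{n}.npz",**g); print(n,proj(g,[.5417,-.2588,.072]),proj(g,t-[0,0,.0812]))
cv2.imwrite("pics/c.png",cv2.resize(f["img"][140:260,240:400],(800,600)))
E
```

```text
clock: 15.68
tcp_pos: [0.5421, -0.2563, 0.1953]
orientation: [-3.14, -0.004, -0.0]
contact_force: [0.4, 0.2, -0.0]
grip_width: 0.0195
gripper_force: 58.7
[ 0.5421364  -0.2563298   0.19526678] [ 0.38247719  0.1635869  -0.02161609]
[319.69674845 191.74505096] [316.92465027 205.36720159]
scene [264.88148778 251.2441915 ] [263.54142364 241.67323813]
side [323.72626347 161.24962499] [323.93325939 150.67072097]
```

View pics/c.png

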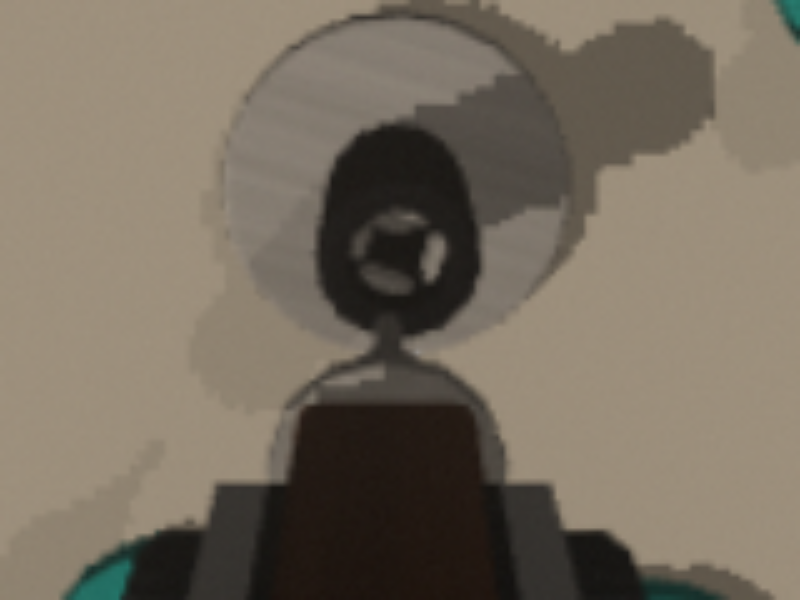

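The wrist view shows the cap's bore at crop (399,252), so pixel (319.8,190.4), and the needle tip at about crop (388,320), so (317.6,204).

```bash
python3 - <<'E'
from m import *
import sys; np.set_printoptions(threshold=sys.maxsize,linewidth=250,precision=4,suppress=True)
f=load("pics/c.npz"); g=cv2.cvtColor(f["img"],6)
print(g[178:214,300:340])
for q in ((319.3,190.0),(319.3,189.7)): print("bore",onz(f,*q,.072,1))
print("rim L,R",onz(f,303.2,191,.072,1),onz(f,335.6,191,.072,1),"near lip bottom",onz(f,319.3,207,.072,1))
for q in ((317.2,204),(317.4,204)): print("tip",onz(f,*q,.1143,1))
for n,(u,v) in (("scene",(264,251)),("side",(323,161))):
    h=load(f"pics/{n}0.npz"); print(n); print(cv2.cvtColor(h["img"],6)[v-6:v+20,u-12:u+13])
E
```

```text
[[128 127 117 115  92  53  29  28  28  27  29  30  29  30  31  32  31  29  32  32  33  31  29  31  31  31  29  27  27  25  26  25  27  43  77  76  77  76  76  74]
 [121 120 119 118  89  42  30  28  27  29  29  30  30  31  31  33  31  31  30  29  30  30  29  32  31  30  30  30  29  27  25  26  27  37  77  78  79  77  75  78]
 [114 114 115 116  87  37  27  29  29  30  32  31  32  31  29  30  31  29  31  31  29  31  31  31  29  30  30  29  30  29  28  28  26  35  65  76  77  78  77  78]
 [115 113 114 114  86  33  27  29  29  31  29  31  30  30  29  30  30  34  45  48  42  36  36  29  28  29  29  30  30  29  29  29  27  32  54  71  77  77  77  77]
 [113 114 114 111  78  27  31  30  30  32  30  29  31  30  33  38  44  46  60  66  64  63  65  49  37  31  31  29  29  31  29  29  27  29  44  70  77  78  78  76]
 [113 114 114  95  62  28  31  32  31  32  30  31  31  31  38  56  69  69  66  74  87 101 107  86  57  37  31  31  30  31  31  30  27  28  44  72  78  77  78  78]
 [113 113 113  96  63  29  33  31  32  32  30  30  29  44  54  63  69  72  70  69  72  73  75  77  74  54  32  30  31  30 
[... 9661 characters left out ...]
 159 151  97  66  51  53  55  56  57  54  51  97 162 156 153 152 163 180 185 184]
 [180 173 155 155 156 160 153 114  63  52  56  55  56  55  56  49  96 160 156 152 152 153 164 181 184]
 [177 154 158 158 158 161 160 144  53  51  52  55  55  56  53  51  94 151 154 155 152 153 160 175 185]
 [169 116 155 158 160 159 159 148  98  61  48  53  51  54  54  66 108 147 146 151 152 155 161 174 185]
 [169 112 145 160 161 159 156 158 150 116  97  76  71  83  87 112 134 148 143 143 144 149 154 157 181]
 [171 114 121 155 159 158 156 157 161 165 157 130 123 132 137 152 147 145 144 145 148 149 146 150 175]
 [180 142  94 128 152 158 157 157 159 160 160 161 157 154 151 147 143 146 146 148 151 141 137 154 174]]
```

```bash
python3 -m handwheel '[{"dp":[0,0.0019,0.01],"delta_rot":[0,0,0]},{"dp":[0,0.0019,0.022],"delta_rot":[0,0,0]},{"dp":[0,0.0019,0.032],"delta_rot":[0,0,0]},{"dp":[0,0.0019,0.038],"delta_rot":[0,0,0]},{"dp":[0,0.0019,0.038],"delta_rot":[0,0,0]},{"dp":[0,0.0019,0.038],"delta_rot":[0,0,0]}]'
python3 - <<'E'
from m import *
from bench import vision,status
o=status.get_obs(); t=np.array(o["tcp_pos"]); print(t,o["contact_force"],o["orientation"])
f=vision.grab_frame("wrist"); np.savez("pics/c2.npz",**f); print(proj(f,[.5424,-.2582,.072],1),proj(f,t-[0,0,.0812],1))
cv2.imwrite("pics/c2.png",cv2.resize(f["img"][160:240,265:371],(795,600)))
E
```

```text
clock: 16.58
tcp_pos: [0.5418, -0.2606, 0.1575]
orientation: [3.141, -0.0, 0.001]
contact_force: [-0.8, 0.0, -0.7]
grip_width: 0.0193
gripper_force: 58.7
[ 0.54183828 -0.26060212  0.15746886] [-0.79410438  0.02951767 -0.71318104] [ 3.14145145e+00 -3.10013909e-04  8.28083831e-04]
[313.57869349 203.03379745] [316.70743129 205.38089825]
```

View pics/c2.png

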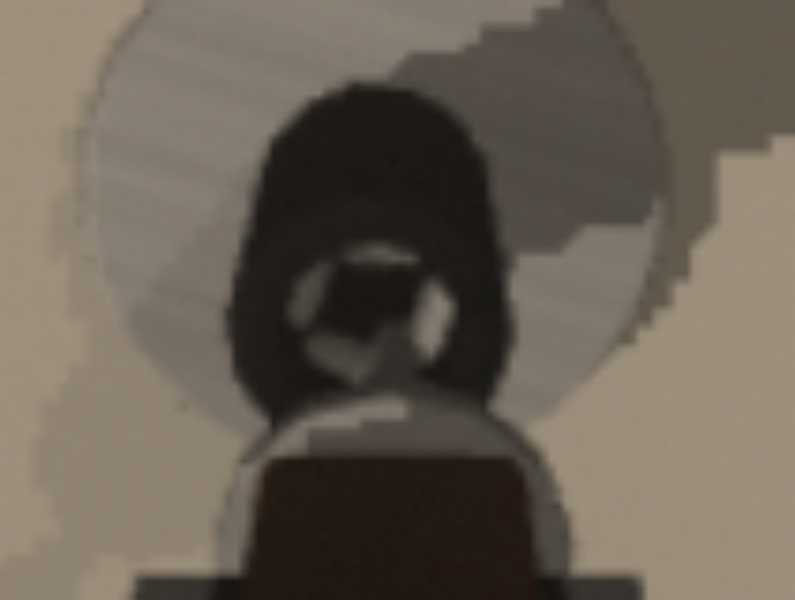

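The tip hangs about 2.4 mm too far right of the bore: the needle is at crop x 393 and the rim centre at 370. I'll correct that in y while descending with only the needle inside the mouth.

```bash
python3 -m handwheel '[{"dp":[0.0005,-0.0024,0],"delta_rot":[0,0,0]},{"dp":[0.0005,-0.0024,0],"delta_rot":[0,0,0]},{"dp":[0.0005,-0.0024,0.006],"delta_rot":[0,0,0]},{"dp":[0.0005,-0.0024,0.012],"delta_rot":[0,0,0]},{"dp":[0.0005,-0.0024,0.018],"delta_rot":[0,0,0]},{"dp":[0.0005,-0.0024,0.022],"delta_rot":[0,0,0]},{"dp":[0.0005,-0.0024,0.022],"delta_rot":[0,0,0]},{"dp":[0.0005,-0.0024,0.022],"delta_rot":[0,0,0]}]'
python3 - <<'E'
from m import *
from bench import vision,status
o=status.get_obs(); t=np.array(o["tcp_pos"]); print(t,o["contact_force"],o["orientation"],o["qvel"])
f=vision.grab_frame("wrist"); np.savez("pics/c3.npz",**f); g=cv2.cvtColor(f["img"],6)
for v in range(190,216,3):
    r=g[v,285:350]; b=np.where(r<62)[0]+285; print(v,b.min() if len(b) else 0,b.max() if len(b) else 0, end=' | ')
print(); 
for z,y in ((.072,-.2582),): print([proj(f,[.5424,y+s,z],1).round(1) for s in (.015,0,-.015)], proj(f,t-[0,0,.0812-.058],1))
import sys;np.set_printoptions(threshold=sys.maxsize,linewidth=260); print(g[196:226:3,285:350:1])
E
```

```text
clock: 17.62
tcp_pos: [0.5422, -0.2582, 0.1353]
orientation: [3.141, -0.0, 0.0]
contact_force: [0.2, -0.8, 0.5]
grip_width: 0.0193
gripper_force: 58.7
[ 0.54219223 -0.25823944  0.13533346] [ 0.21426528 -0.84832057  0.46794484] [ 3.14149712e+00 -4.20045068e-04  4.03514814e-04] [-0.00086279 -0.00248955 -0.00118202 -0.00118905 -0.00165185  0.00126257
  0.00086152]
190 301 334 | 193 300 334 | 196 300 335 | 199 299 335 | 202 299 336 | 205 298 336 | 208 297 336 | 211 297 337 | 214 297 337 | 
[array([295.4, 212.7]), array([316.8, 212.7]), array([338.2, 212.7])] [316.93780838 235.16107729]
[[125 124 125 126 126 125 124 119 119 117 113 114 116 105  74  25  26  27  26  25  25  26  26  25  26  30  29  28  29  31  31  28  28  29  28  27  28  28  28  27  27  27  24  24  24  23  24  23  24  22  57  71  76  74  76  76  76  77  77  76  76  77  77  75
   85]
 [127 128 126 127 124 116 114 113 113 113 113 112 114  85  48  26  27  26  26  29  28  30  28  28  30  28  29  26  30  28  28  28  28  29  28  29  27  29  28  26  26  27  26  26  24  25  25  24  24  23  38  64  77  77  77  81  83  82  82  80  81 
[... 1439 characters left out ...]
22 122 120 114  86  86  87  82  75  74  74  74  75  75  76  76  78  77  76  77  75  75  73  65  53  44  33  28  23  75 118 122 121 122 120 122 120 119 120 118 121
  135]
 [133 134 121 117 124 118 116 115 114 116 116 113  76  66  78  92 107 106  90  82  75  55  54  55  53  53  54  54  55  54  53  55  53  54  54  55  56  57  55  65  68  66  65  68  67  68  68  68  69  66  57  67  94 117 117 117 118 119 121 123 128 141 144 145
  144]
 [131 132 134 131 132 131 130 128 122 119 114 105 118 113  84  35  31  27  27  28  27  27  26  27  26  26  27  26  26  26  26  25  25  26  27  28  29  27  27  27  27  27  26  29  27  28  28  27  28  36  70  75  70  84 119 117 124 134 141 145 143 145 143 144
  144]]
```

```bash
python3 -m handwheel '[{"dp":[0,0,0.005],"delta_rot":[0,0,0]},{"dp":[0,0,0.01],"delta_rot":[0,0,0]},{"dp":[0,0,0.014],"delta_rot":[0,0,0]},{"dp":[0,0,0.017],"delta_rot":[0,0,0]},{"dp":[0,0,0.02],"delta_rot":[0,0,0]},{"dp":[0,0,0.022],"delta_rot":[0,0,0]},{"dp":[0,0,0.022],"delta_rot":[0,0,0]}]'
```

```text
clock: 18.55
tcp_pos: [0.5419, -0.2581, 0.113]
orientation: [-3.141, 0.0, 0.001]
contact_force: [-0.6, -0.4, -0.6]
grip_width: 0.0192
gripper_force: 58.7
```

```bash
python3 -m handwheel '[{"dp":[0,0,0.003],"delta_rot":[0,0,0]},{"dp":[0,0,0.005],"delta_rot":[0,0,0]},{"dp":[0,0,0.007],"delta_rot":[0,0,0]},{"dp":[0,0,0.007],"delta_rot":[0,0,0]}]'; python3 -m handwheel '[{"dp":[0,0,0.002],"delta_rot":[0,0,0]},{"dp":[0,0,0.004],"delta_rot":[0,0,0]},{"dp":[0,0,0.006],"delta_rot":[0,0,0]},{"dp":[0,0,0.0075],"delta_rot":[0,0,0]},{"dp":[0,0,0.0075],"delta_rot":[0,0,0]},{"dp":[0,0,0.0075],"delta_rot":[0,0,0]}]'
```

```text
clock: 19.05
tcp_pos: [0.5423, -0.2584, 0.1064]
orientation: [3.141, -0.0, 0.001]
contact_force: [-0.9, -0.7, 2.6]
grip_width: 0.0191
gripper_force: 58.9
clock: 19.8
tcp_pos: [0.5421, -0.2581, 0.0987]
orientation: [-3.142, 0.0, 0.0]
contact_force: [-0.6, 0.1, -0.3]
grip_width: 0.0195
gripper_force: 59.4
```

```bash
python3 -m handwheel '[{"dp":[0,0,0.0007],"delta_rot":[0,0,0]},{"dp":[0,0,0.0014],"delta_rot":[0,0,0]},{"dp":[0,0,0.002],"delta_rot":[0,0,0]},{"dp":[0,0,0.002],"delta_rot":[0,0,0]},{"dp":[0,0,0.002],"delta_rot":[0,0,0]}]'
```

```text
clock: 20.42
tcp_pos: [0.5422, -0.2582, 0.0975]
orientation: [3.141, -0.0, 0.0]
contact_force: [-2.6, 0.4, 6.7]
grip_width: 0.0191
gripper_force: 60.5
```

```bash
python3 -m handwheel '[{"dp":[0,0,0.0004],"delta_rot":[0,0,0]},{"dp":[0,0,0.0005],"delta_rot":[0,0,0]},{"dp":[0,0,0.0005],"delta_rot":[0,0,0]},{"dp":[0,0,0.0005],"delta_rot":[0,0,0]},{"dp":[0,0,0.0005],"delta_rot":[0,0,0]},{"dp":[0,0,0.0005],"delta_rot":[0,0,0]}]'
python3 - <<'E'
from m import *
from bench import vision,status
for n in ("side","wrist","scene"):
    f=vision.grab_frame(n); o=status.get_obs(); print(o["tcp_pos"],o["contact_force"],o["gripper_force"])
    if n=="side": s=f
    if n=="wrist": w=f["img"][170:250,260:366]
u,v=proj(s,[.542,-.258,.09]).astype(int)
cv2.imwrite("pics/end.png",np.hstack([cv2.resize(s["img"][v-40:v+40,u-40:u+40],(400,400)),cv2.resize(w,(400,400))]))
E
```

```text
clock: 21.18
tcp_pos: [0.5422, -0.2582, 0.0975]
orientation: [3.141, -0.001, 0.0]
contact_force: [-3.6, 1.0, 9.9]
grip_width: 0.0193
gripper_force: 61.0
[ 0.5421806  -0.25824167  0.09749307] [-3.71771186  0.81434889  9.15206086] 60.9707236289978
[ 0.54214904 -0.25823913  0.09746423] [-3.84309355  1.61540578  9.39981425] 60.97092390060425
[ 0.54217699 -0.25824211  0.09748541] [-3.30311021  0.32252948 10.30467136] 60.97084164619446
```

View pics/end.png

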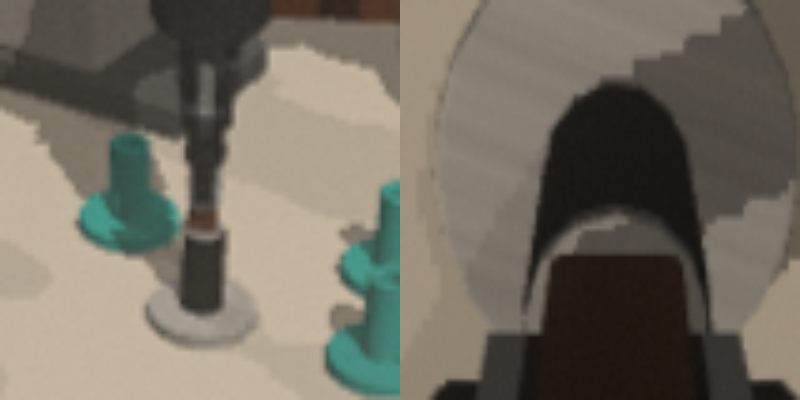

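The side crop shows the collar at (205,235) seated on the cap's rim. The wrist crop shows it concentric on the rim with no gap. The push is 10 N and steady, so I'm handing in.

```bash
python3 -c "
from bench import r
print(r.hand_in())"
```

```text
the job is handed in; nothing more can be done
None
```

The job is handed in at about 21 s: the pick was drawn the whole length of the channel from left to right. It then clicked into its cap and was left gripped, collar home on the rim, pressed down with about 10 N; hand-in returned no verdict.

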